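Inspect a glass blank under the loupe

ROBOT

A 6-joint arm with a two-finger parallel gripper is mounted at the origin on the work surface. World frame = base frame: x ahead of the robot, y to its left, z up, the work surface at z = 0. Lengths are in m, angles in rad, forces in N, time in s.
With the tool pointing down it reaches from about 0.35 to 0.775 m from the base axis. Payload 7.3 kg.
Tool frame: the origin (TCP) lies midway between the tips of the shut fingers; the grasp point (between the pads) lies 19 mm behind it; z points along the fingers, y is the line along which they close (so a half turn about z gives the same grasp; the last joint's range is limited). The gripper opens to 92 mm and grips with 3 to 60 N. Pads are 19 mm wide; open, the fingers measure 130 mm over their backs; the gripper's body (75 mm by 190 mm) begins 47 mm behind the grasp point.
Start: joints at [-1.366, 0.342, 1.524, -0, 1.275, -0.146], TCP at [0.18, -0.493, 0.227] pointing down, gripper open.
Joint ranges: [-2.53, 2.53], [-0.77, 2.02], [0.04, 2.7], [-1, 4.14], [0.28, 2.66], [-3.11, 3.11]. Speed limits (rad/s): [2.57, 2.57, 3.14, 3.14, 3.14, 3.14].

INTERFACE

Orientations are given as [roll, pitch, yaw] about the fixed x, y, z axes, in that order (R = Rz(yaw) Ry(pitch) Rx(roll)).
In Python, from cell import monitor, vision, workorder gives the robot as it stands.
- The arm moves only by the tool move_arm, never from a script. Its argument "rows" is a list of rows, each a list of 5 numbers: the shift along the world's x, y, z in mm, then the turn about the world's z in rad, then the closure, from -1 (fully open) to 1 (shut). A call has 1 to 12 rows; each row shifts and turns the commanded pose from where the row before left it; what a row does not reach is not made up. A row lasts 1/10 s, in which the tool goes at most 50 mm and 8.59 degrees, less where a joint would pass 70% of its speed; a pose out of reach is approached as far as the arm can. A call is refused whole if a number of a shift passes 50 or a number of a turn 0.15, either way. A call with a gripper value outside its range is refused whole. The fingers move at their own pace and stop on an object; "newtons" is the grip in N (left out, the last holds). Time passes only in rows, so rows that do not move let the fingers close. It gives the time, the measured TCP pose, the force, the opening and the grip force at its end, in the units of the state.
- monitor.observe(): the state, without advancing time (a new reading comes with each control period).
- vision.read_camera(name): name is "scene" or "side" or "wrist"; returns the picture (420x560x3 uint8, red, green, blue); there is no depth.
- vision.get_calibration(name): a dict with "K" (3x3 intrinsics, pixels), "T" (4x4, takes a point from camera to world coordinates); the wrist camera has in their place "mount" (4x4, takes a point from camera to tool coordinates, whose origin is the TCP and whose axes are the flange's). Camera axes: x right, y up, looking along -z (the intrinsics and any distortion apply to the point x, -y, -z); pixel columns grow to the right and rows downward; lengths in m; the calibration is good to about 2 mm. The wrist camera is an equidistant fisheye: a pixel r from the principal point sees the ray r / f radians off the axis. A picture is of the moment at which its call begins: read the wrist's pose just before it. get_calibration takes no time and is no camera call.
- workorder.hand_in(): hands the job in; it is judged then, once.
The state is a dict: "time": time; "qpos": joint angles; "qvel": joint speeds; "joint_efforts": joint torques, N m; "tool_pos": TCP position; "tool_rot": TCP orientation; "contact_force": force on the tool from outside, world axes, zero at the start; "torque": the same for the moment, N m; "opening": finger opening in m; "grip_force": force on a finger pad.
Only numpy, scipy, OpenCV 4.12 (cv2) and the standard library are available. Lean on these libraries where they do the work, as an engineer would, in place of code of your own. Each camera call takes 0.05 s, during which the arm holds its last target. There are 200 camera calls.

TASK

Set the amber glass blank flat on the white inspection stage, centred inside the black circle between the two brass stops, and let go of it. Then pick up the loupe from its wooden cradle and hold it level and still with its lens centred over the amber blank at the height of the red pointer on the stage's post; finish while still holding it there. Touching the blank with the loupe, shifting the red pointer, or disturbing the green and blue blanks and the graphite paddle spoils the job.

Things in the scene. Friction and masses are not known exactly. Their poses are not given: they have to be found in the camera images.
- amber_blank: The sample: a loose amber (orange-brown, see-through) pressed-glass puck, 38 mm in diameter, 22 mm high: straight sides up to 17 mm, then a low dome. About 60 g. Origin: centre of its flat underside, z up. At the start it stands on the table.
- green_blank: Bystander: the same puck in green glass, standing on the table. Origin: centre of its underside.
- blue_blank: Bystander: the same puck in opaque blue glass, standing on the table. Origin: centre of its underside.
- paddle: Bystander: loose graphite paddle lying on the table, 185 mm long and 18 mm high at most; black blade 70 x 50 mm towards its +x, wooden handle 18 mm thick towards its -x. Origin on the table between blade and handle.
- stage: Fixed white plate on the table, 12 mm thick, 100 mm wide in y, from x = -80 to +135 mm. Origin: on the table under the circle's middle, z up. Two brass stops (10 mm high above the plate, 8 mm thick, 30 mm long in y) at x = -29 and +29 mm, inner faces 50 mm apart; open towards +y and -y for fingers. A 10 mm steel post at x = +110 mm, top 157 mm above the table, carries the red collar.
- stage_mark (a point): Middle of the black circle (inner diameter 50 mm) on the plate's top face, 12 mm above the table: where the blank's underside centre belongs.
- focus_mark (a joint): Height setting of the red collar on the stage's post, stiff (about 8 N), set differently each time and not to be moved: 0 m puts the pointer 60 mm above the plate's top face, 0.05 m puts it 110 mm above it.
- focus_pointer (a point): Tip of the red pointer (5 mm wide, 3 mm thick) on the red collar (22 mm diameter, 10 mm high); it points from the post towards the circle, tip 83 mm from the circle's middle. The lens, at half its thickness, must be at this point's height (z).
- loupe: Loose loupe, about 120 g: clear lens in a black round rim (62 mm outer diameter, 10 mm high) on a straight blue handle, 16 x 16 mm in section, along its -x from 38 to 138 mm from the lens centre. Origin: lens centre at half thickness, also the handle's mid-height; z up, square to the lens. At the start it lies level on the cradle, 55 mm above the table.
- loupe_grip (a point): Point on the handle's axis 78 mm from the lens centre along the loupe's -x, near its centre of mass, good to grip across the handle (fingers closing along the loupe's y, 16 mm wide); there the handle is free underneath down to the cradle's base board.
- cradle: Fixed wooden cradle under the loupe: base board 175 x 66 mm, 8 mm thick, a block under the rim (x -11 to +23 mm, 64 mm wide) and one under the handle's end (x -136 to -116 mm, with 5 mm high lips either side); the 105 mm between is open for fingers. Origin: on the table below the lens centre of the resting loupe, handle towards -x. Lift the loupe straight up.
There are look-alikes about, which are no part of the job. Leave any pink or purple look-alike of the loupe alone. Leave any purple look-alike of the stage alone.

How it is judged:
On the way:
1. the amber blank stands centred in the circle between the stops, let go (distance between amber_blank and stage_mark below 0.0075 m and angle between amber_blank's own z axis and vertical below 0.08 rad and linear speed of amber_blank below 0.02 m/s and contact force between the fingers and amber_blank below 0.05 N), for 0.2 s.
At the end, for the whole second after the job is handed in: The amber blank stands flat, released, within 7.5 mm of the circle's middle on the stage; the loupe is held by the fingers alone, still (under 20 mm/s), lens centre within 10 mm of the blank's axis and within 6 mm of the red pointer's height, tilted less than 0.10 rad, for the whole last second (distance between amber_blank and stage_mark below 0.0075 m and angle between amber_blank's own z axis and vertical below 0.08 rad and contact force between each of the fingers, loupe and amber_blank below 0.05 N and horizontal distance between loupe and amber_blank below 0.01 m and z of loupe in the frame of focus_pointer between -0.006 and 0.006 m and angle between loupe's own z axis and vertical below 0.1 rad and linear speed of loupe below 0.02 m/s and contact force between the fingers and loupe above 0.5 N and contact force between loupe and stage below 0.05 N and contact force between loupe and cradle below 0.05 N); the arm keeps its last pose, push and grip.
It fails at once if the loupe hits the amber blank (contact force between loupe and amber_blank above 0.5 N).
It fails at once if the red pointer is shifted by more than 4 mm (distance of focus_pointer from where it was at the start of the episode above 0.004 m).
It fails at once if the green blank is disturbed (15 mm) (distance of green_blank from where it was at the start of the episode above 0.015 m).
It fails at once if the blue blank is disturbed (15 mm) (distance of blue_blank from where it was at the start of the episode above 0.015 m).
It fails at once if the paddle is disturbed (15 mm) (distance of paddle from where it was at the start of the episode above 0.015 m).
It also fails if it takes over 53 s, if anything falls off the work surface, if the arm or the gripper's body presses on something with over 40 N, if the wrist force passes 120 N, or if a joint passes its speed limit or range.

## Working session

There is one attempt and no reset: what is moved stays moved. The work goes in short steps, Python scripts to look and compute and a tool call to move; the robot and the scene stay as the last step left them, time stands still between calls to the robot, and variables do not carry over. Pictures are saved under pics/ and viewed, at most 10 in all, crops included, and the job is handed in when it is done.

Besides the shell and the picture viewer there is one more tool, called after ">>>" as name([rows], argument=value, ...), one row to a line, values as JSON. move_arm: Moves the arm, as the interface text tells. Its arguments: {"type":"object","properties":{"rows":{"type":"array","items":{"type":"array","items":{"type":"number"}}},"newtons":{"type":"number"}},"required":["rows"]}

```bash
mkdir -p pics; ls; python3 - <<'E'
from cell import monitor, vision
import cv2, numpy as np
print(monitor.observe())
for n in ("scene","side","wrist"):
    im=vision.read_camera(n); cv2.imwrite(f"pics/{n}0.png",im[:,:,::-1])
    c=vision.get_calibration(n); print(n,{k:np.round(np.array(v),4).tolist() if not isinstance(v,str) else v for k,v in c.items()})
E
```

```text
pics
{'time': 0.0, 'qpos': array([-1.36603272e+00,  3.42709996e-01,  1.52500209e+00,  1.23403763e-06,
        1.27537590e+00, -1.45984349e-01]), 'qvel': array([ 0.00054826, -0.00017428, -0.00194376,  0.00086221, -0.00124986,
       -0.00010195]), 'joint_efforts': array([ 1.96062079e-03, -4.31241846e+01, -2.44218868e+01,  7.18629034e-02,
        5.58485300e-02, -1.37355751e-04]), 'tool_pos': array([ 0.18033829, -0.49263597,  0.22605677]), 'tool_rot': array([-3.14011340e+00, -2.18687985e-04,  3.50747429e-01]), 'contact_force': array([ 0.65810061, -0.28495286,  0.03129298]), 'torque': array([0.02417223, 0.00534329, 0.02951077]), 'grip_force': 0.0, 'opening': 0.09164061010826105}
scene {'K': [[478.8149, 0.0, 274.9601], [0.0, 478.8149, 206.263], [0.0, 0.0, 1.0]], 'T': [[-0.2051, -0.5525, 0.8079, 1.3334], [0.9785, -0.1341, 0.1567, 0.1787], [0.0218, 0.8227, 0.5681, 0.717], [0.0, 0.0, 0.0, 1.0]]}
side {'K': [[424.1682, 0.0, 280.0672], [0.0, 424.1682, 203.9101], [0.0, 0.0, 1.0]], 'T': [[-0.9748, 0.1258, -0.1842, 0.2097], [-0.2223, -0.4789, 0.8493, 1.0516], [0.0187, 0.8688, 0.4948, 0.6819], [0.0, 0.0, 0.0, 1.0]]}
wrist {'K': [[325.1923, 0.0, 280.36], [0.0, 325.1923, 208.7214], [0.0, 0.0, 1.0]], 'mount': [[0.0008, 0.9598, 0.2808, 0.0752], [1.0, -0.0009, 0.0001, 0.0003], [0.0003, 0.2808, -0.9598, -0.1577], [0.0, 0.0, 0.0, 1.0]]}
```

View pics/scene0.png

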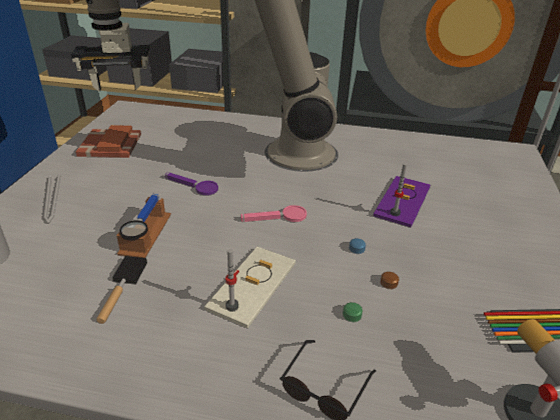

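View pics/side0.png

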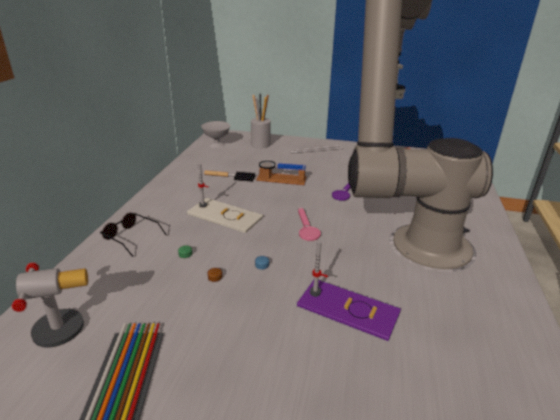

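The scene picture shows these candidates:
- **Amber blank:** (390,280). Could be confused with green (352,312), blue (357,246) or the orange lamp head (535,335).
- **Stage:** white plate with its circle at (259,272). The look-alike is purple, at (403,200).
- **Loupe:** blue handle, lens at (134,230), on the cradle. The look-alikes are pink (293,214) and purple (205,187).

In the side view they are at: amber (215,274), circle (232,214), red collar (202,184), lens (267,166).

```bash
cat > h.py <<'E'
from cell import monitor, vision
import cv2, numpy as np
from scipy.spatial.transform import Rotation as R
def ray(name,uv,pose=None):
    c=vision.get_calibration(name);K=np.array(c["K"]);u,v=(uv[0]-K[0,2])/K[0,0],(uv[1]-K[1,2])/K[1,1]
    if name=="wrist":
        r=np.hypot(u,v);s=np.sin(r)/max(r,1e-9);d=np.array([u*s,-v*s,-np.cos(r)])
        T=np.eye(4);T[:3,:3]=R.from_euler("xyz",pose[1]).as_matrix();T[:3,3]=pose[0];T=T@np.array(c["mount"])
    else:
        d=np.array([u,-v,-1.]);T=np.array(c["T"])
    d=T[:3,:3]@d
    return T[:3,3],d/np.linalg.norm(d)
def plane(r,z): o,d=r; return o+d*(z-o[2])/d[2]
def tri(*rs):
    A=np.zeros((3,3));b=np.zeros(3)
    for o,d in rs: P=np.eye(3)-np.outer(d,d);A+=P;b+=P@o
    x=np.linalg.solve(A,b); return x,max(np.linalg.norm((np.eye(3)-np.outer(d,d))@(x-o)) for o,d in rs)
def mask(im,lo,hi,box=None):
    m=cv2.inRange(cv2.cvtColor(im,cv2.COLOR_RGB2HSV),np.array(lo),np.array(hi))
    if box: k=np.zeros_like(m);x0,y0,x1,y1=box;k[y0:y1,x0:x1]=1;m=m*k
    return m
def blob(m,i=0):
    n,l,s,c=cv2.connectedComponentsWithStats(m); o=1+np.argsort(-s[1:,4])
    return (c[o[i]],s[o[i]],l==o[i]) if n>1 else None
def snap(name,f=None):
    s=monitor.observe();im=vision.read_camera(name)
    if f: cv2.imwrite("pics/"+f,im[:,:,::-1])
    return im,(s["tool_pos"],s["tool_rot"])
E
python3 - <<'E'
from h import *
A=cv2.imread("pics/scene0.png")[:,:,::-1].copy();B=cv2.imread("pics/side0.png")[:,:,::-1].copy()
ha,hb=[cv2.cvtColor(x,cv2.COLOR_RGB2HSV) for x in (A,B)]
for p in [(390,280),(231,281),(153,205),(260,271)]: print(ha[p[1],p[0]],end=' ')
for p in [(215,274),(202,184),(292,168)]: print(hb[p[1],p[0]],end=' ')
print()
def both(n,lo,hi,ba,bb):
    a=blob(mask(A,lo,hi,ba));b=blob(mask(B,lo,hi,bb))
    x,e=tri(ray("scene",a[0]),ray("side",b[0]));print(n,a[0].round(1),a[1][4],b[0].round(1),b[1][4],x.round(4),round(e,4));return x
both("amber",(3,130,40),(18,255,255),(375,268,405,292),(203,264,228,284))
both("green",(50,80,40),(85,255,255),(335,300,365,325),(173,243,196,260))
both("blue",(95,80,40),(115,255,255),(340,235,370,258),(250,252,275,272))
both("handle",(108,120,40),(125,255,255),(130,190,165,225),(275,158,310,178))
both("collar",(0,150,60),(6,255,255),(222,265,245,292),(192,175,212,194))
both("brass_all",(15,110,120),(30,255,255),(240,255,278,290),(218,204,250,224))
for i in (0,1):
    a=blob(mask(A,(15,110,120),(30,255,255),(240,255,278,290)),i);print("brass",plane(ray("scene",a[0]),.020).round(4),a[1][4])
for p in [(259,272)]:print("circle",plane(ray("scene",p),.012))
print("lens",tri(ray("scene",(134,230)),ray("side",(267,166))))
c=np.vstack([cv2.resize(A[255:315,190:320],(780,360)),cv2.resize(A[185:225,130:260],(780,240))])
c2=cv2.resize(A[180:260,100:190],(360,320));c3=cv2.resize(A[240:320,335:425],(360,320))
cv2.imwrite("pics/crop1.png",np.vstack([c[:360,:720][:, :],np.hstack([c2,c3])[:240]])[:,:,::-1])
E
```

```text
[ 12 161 108] [  1 179 145] [110 185 117] [ 19  44 195] [ 13 193 116] [  1 170 126] [111 153 128] 
amber [389.6 279.3] 204 [214.5 274.1] 152 [0.5391 0.2797 0.0091] 0.0002
green [352.8 311.3] 249 [184.6 251.3] 113 [0.6495 0.2091 0.009 ] 0.0004
blue [357.5 245.2] 166 [261.6 262.1] 127 [0.4386 0.2044 0.0091] 0.0003
handle [147.8 207.3] 216 [289.7 166.1] 100 [ 0.4701 -0.2988  0.0553] 0.001
collar [231.7 278.7] 73 [201.3 185.1] 13 [ 0.6913 -0.0258  0.0849] 0.0002
brass_all [252.7 279.1] 39 [239.5 215.7] 18 [ 0.5751 -0.0182 -0.0105] 0.0084
brass [ 0.6161 -0.0039  0.02  ] 39
brass [0.5605 0.0125 0.02  ] 36
circle [0.58349839 0.00193853 0.012     ]
lens (array([ 0.55216397, -0.29626031,  0.04760135]), np.float64(0.0016577987169882856))
```

View pics/crop1.png

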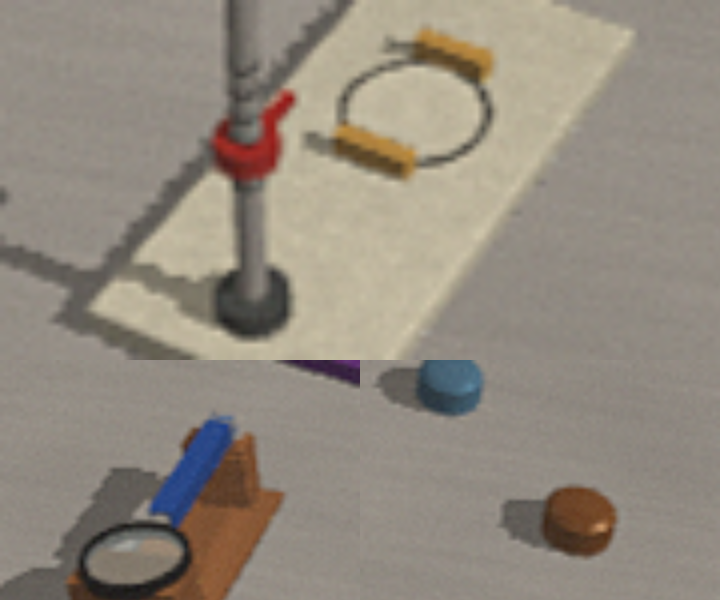

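The crop confirms the choice: white plate with the red collar, blue-handled loupe on the cradle, amber puck alone. The measured heights agree with the text: blanks centred at 9 mm, handle at 55 mm, stops 58 mm apart. I'll move towards the loupe and look on the way.

>>> move_arm([
  [25, 15, 0, 0.14, -1],
  [25, 15, 0, 0.14, -1],
  [25, 15, 0, 0.14, -1],
  [25, 15, 0, 0.14, -1],
  [25, 15, 0, 0.14, -1],
  [25, 15, 0, 0.14, -1],
  [25, 15, 0, 0.14, -1],
  [25, 15, 0, 0.14, -1],
  [25, 15, 0, 0.14, -1],
  [25, 15, 0, 0.14, -1],
  [25, 15, 0, 0.14, -1],
  [25, 15, 0, 0.14, -1],
])

```text
time: 1.35
tool_pos: [0.4813, -0.3122, 0.2264]
tool_rot: [-3.141, -0.001, 2.037]
contact_force: [-0.9, -0.2, 0.2]
opening: 0.0919
grip_force: 0.0
```

>>> move_arm([
  [0, 10, 0, 0.14, -1],
  [0, 10, 0, 0.14, -1],
  [0, 10, 0, 0.14, -1],
  [0, 10, 0, 0.14, -1],
  [0, 10, 0, 0.14, -1],
  [0, 10, 0, 0.14, -1],
  [0, 0, 0, 0, -1],
  [0, 0, 0, 0, -1],
  [0, 0, 0, 0, -1],
])

```text
time: 2.25
tool_pos: [0.4804, -0.2535, 0.2266]
tool_rot: [-3.142, -0.0, 2.868]
contact_force: [-0.4, 0.2, -0.1]
opening: 0.0918
grip_force: 0.0
```

```bash
python3 - <<'E'
from h import *
im,p=snap("wrist","w1.png");print(p)
import pickle;pickle.dump((im,p),open("w1.pkl","wb"))
E
```

```text
(array([ 0.48042701, -0.25349128,  0.22664501]), array([-3.14153062e+00, -5.09014870e-05,  2.86779658e+00]))
```

View pics/w1.png

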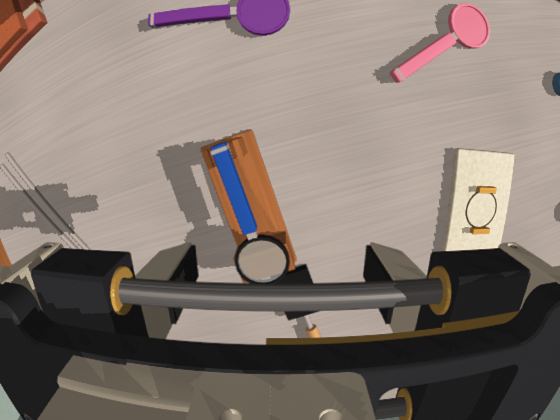

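The wrist view shows the blue handle from (220,150) to (250,235), the rim at (262,258), the stage circle at (481,209) and the stops at (487,190) and (481,231). Next I'll measure these.

```bash
python3 - <<'E'
from h import *
import pickle
im,p=pickle.load(open("w1.pkl","rb"))
A=cv2.imread("pics/scene0.png")[:,:,::-1].copy()
w=lambda uv:ray("wrist",uv,p)
hb=blob(mask(im,(105,120,40),(125,255,255),(190,130,270,250)));ys,xs=np.nonzero(hb[2])
a=blob(mask(A,(108,120,40),(125,255,255),(130,190,165,225)))
print("handle h",tri(w(hb[0]),ray("scene",a[0])))
P=np.array([plane(w((x,y)),.063)[:2] for x,y in zip(xs,ys)])
r=cv2.minAreaRect((P*1000).astype(np.float32));print("handle rect mm",r)
# rim: dark
m=mask(im,(0,0,0),(180,255,70),(228,225,300,290));
b=blob(m);c=max(cv2.findContours(b[2].astype(np.uint8),cv2.RETR_CCOMP,cv2.CHAIN_APPROX_NONE)[0],key=len)
# lens inner hole
cs,h=cv2.findContours(b[2].astype(np.uint8),cv2.RETR_CCOMP,cv2.CHAIN_APPROX_NONE)
for q,hh in zip(cs,h[0]):
    if len(q)>60:
        Q=np.array([plane(w(t[0]),.058)[:2] for t in q])*1000
        print("contour",hh[3],cv2.minEnclosingCircle(Q.astype(np.float32)), cv2.fitEllipse(Q.astype(np.float32)))
for i in(0,1):
    s=blob(mask(im,(10,120,120),(28,255,255),(460,180,505,240)),i)
    print("brass",s[0],s[1][4],plane(w(s[0]),.022).round(4))
s=[plane(w(blob(mask(im,(10,120,120),(28,255,255),(460,180,505,240)),i)[0]),.022) for i in (0,1)]
print("mid",(s[0]+s[1])/2,"circle",plane(w((481,209.5)),.012),"amber z check via scene circle",tri(w((481,209.5)),ray("scene",(259.3,271.7))))
E
```

```text
handle h (array([ 0.46886709, -0.29971674,  0.05542888]), np.float64(2.018857921253313e-06))
handle rect mm ((468.93572998046875, -298.27581787109375), (89.82785034179688, 16.891006469726562), 3.0583455562591553)
contour -1 ((565.0487670898438, -298.3159484863281), 46.2313232421875) ((558.9682006835938, -295.89794921875), (72.02757263183594, 80.004150390625), 159.23199462890625)
contour 0 ((551.7791748046875, -295.3180236816406), 27.964157104492188) ((551.9583740234375, -295.4898376464844), (53.4617919921875, 54.7635612487793), 166.04222106933594)
brass [487.25742574 189.5049505 ] 101 [0.5572 0.0088 0.022 ]
brass [481.03296703 230.75824176] 91 [ 0.6131 -0.006   0.022 ]
mid [0.585157   0.00139714 0.022     ] circle [0.58699436 0.00214474 0.012     ] amber z check via scene circle (array([0.58559099, 0.00199575, 0.01410935]), np.float64(0.0011654453522554702))
```

>>> move_arm([
  [5, 44, 0, 0, -1],
  [5, 44, 0, 0, -1],
  [5, 44, 0, 0, -1],
  [5, 44, 0, 0, -1],
  [5, 44, 0, 0, -1],
  [5, 44, 0, 0, -1],
  [5, 44, 0, 0, -1],
  [5, 44, -15, 0, -1],
  [5, 44, -15, 0, -1],
  [5, 44, -15, 0, -1],
  [5, 44, -15, 0, -1],
  [4, 48, -15, 0, -1],
])

```text
time: 3.5
tool_pos: [0.5399, 0.2798, 0.1512]
tool_rot: [-3.142, 0.0, 2.868]
contact_force: [1.1, -0.1, -0.3]
opening: 0.0918
grip_force: 0.0
```

>>> move_arm([
  [0, 0, -10, 0, -1],
  [0, 0, -10, 0, -1],
  [0, 0, 0, 0, -1],
  [0, 0, 0, 0, -1],
])

```text
time: 3.9
tool_pos: [0.5398, 0.2771, 0.1321]
tool_rot: [-3.141, 0.0, 2.869]
contact_force: [-0.4, -0.3, 0.9]
opening: 0.0917
grip_force: 0.0
```

```bash
python3 - <<'E'
from h import *
im,p=snap("wrist","w2.png");print(p)
A=cv2.imread("pics/scene0.png")[:,:,::-1].copy()
m=mask(im,(3,130,40),(18,255,255))
for i in range(3):
    b=blob(m,i);print(b[0],b[1],plane(ray("wrist",b[0],p),.010).round(4),tri(ray("wrist",b[0],p),ray("scene",(389.6,279.3)))[0].round(4))
E
```

```text
(array([0.53981695, 0.27711123, 0.13214232]), array([-3.14145205e+00,  9.45955686e-05,  2.86855029e+00]))
[282.77078966 201.44095038] [ 262  180   42   44 1431] [0.5392 0.279  0.01  ] [0.5393 0.2792 0.0096]
[521.97572816 219.82038835] [484 189  76  61 618] [0.6305 0.5329 0.01  ] [0.5757 0.3418 0.1104]
[519.07389163 195.47454844] [478 163  82  63 609] [0.6004 0.529  0.01  ] [0.5648 0.3434 0.1038]
```

View pics/w2.png

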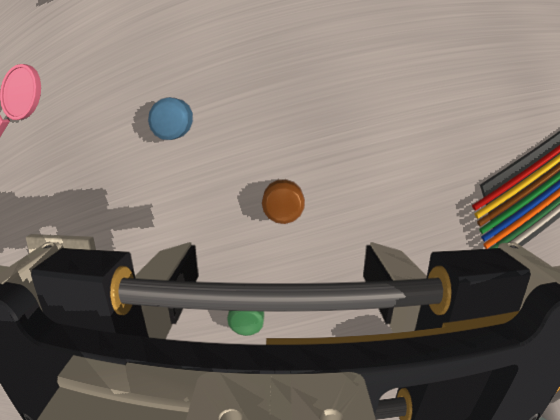

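The amber blank is at (283,201), which puts it at (0.539, 0.279). Green (246,320) and blue (170,119) are clear of the fingers, so I'll descend and grip.

>>> move_arm([
  [0, 2, -25, 0, -1],
  [0, 0, -25, 0, -1],
  [0, 0, -25, 0, -1],
  [0, 0, -25, 0, -1],
  [0, 0, -16, 0, -1],
  [0, 0, -10, 0, -1],
  [0, 0, 0, 0, -1],
  [0, 0, 0, 0, 0],
  [0, 0, 0, 0, 1],
  [0, 0, 0, 0, 1],
  [0, 0, 0, 0, 1],
  [0, 0, 0, 0, 1],
], newtons=15)

```text
time: 5.15
tool_pos: [0.5395, 0.2806, 0.0062]
tool_rot: [3.141, 0.0, 2.871]
contact_force: [0.3, 0.9, 0.5]
opening: 0.0567
grip_force: 0.0
```

>>> move_arm([
  [0, 0, 0, 0, 1],
  [0, 0, 0, 0, 1],
  [0, 0, 0, 0, 1],
  [0, 0, 0, 0, 1],
])

```text
time: 5.55
tool_pos: [0.5393, 0.2805, 0.0059]
tool_rot: [3.142, -0.0, 2.871]
contact_force: [-0.7, 0.4, 0.8]
opening: 0.0371
grip_force: 15.0
```

>>> move_arm([
  [0, 0, 15, 0, 1],
  [0, 0, 25, 0, 1],
  [0, 0, 30, 0, 1],
  [4, -25, 30, 0, 1],
  [6, -35, 0, 0, 1],
  [6, -35, 0, 0, 1],
  [6, -35, 0, 0, 1],
  [6, -35, 0, 0, 1],
  [6, -35, 0, 0, 1],
  [6, -35, 0, 0, 1],
  [6, -35, 0, 0, 1],
  [0, -8, 0, 0, 1],
])

```text
time: 6.75
tool_pos: [0.5863, -0.001, 0.107]
tool_rot: [-3.141, 0.002, 2.867]
contact_force: [1.0, 0.5, -0.4]
opening: 0.0369
grip_force: 15.0
```

>>> move_arm([
  [0, 0, 0, 0, 1],
  [0, 0, 0, 0, 1],
  [0, 0, 0, 0, 1],
])

```text
time: 7.05
tool_pos: [0.5852, 0.004, 0.1061]
tool_rot: [3.141, -0.0, 2.872]
contact_force: [-1.1, 0.1, -1.2]
opening: 0.0368
grip_force: 15.0
```

```bash
python3 - <<'E'
from h import *
import pickle
im,p=snap("wrist","w3.png");print(p,monitor.observe()["opening"])
pickle.dump((im,p),open("w3.pkl","wb"))
m=mask(im,(12,120,100),(28,255,255))
for i in range(5):
    b=blob(m,i);print(b[0].round(1),b[1],plane(ray("wrist",b[0],p),.022).round(4))
m=mask(im,(3,130,40),(12,255,255))
b=blob(m);print("amber",b[0],b[1])
E
```

```text
(array([0.58519878, 0.00398656, 0.10611075]), array([ 3.14116320e+00, -1.38146710e-04,  2.87234303e+00])) 0.0371424613754482
[282.4 261.5] [ 246  231   71   52 2841] [ 0.6237 -0.0054  0.022 ]
[  8.7 210.4] [   0  148   29  101 1404] [ 0.5075 -0.2644  0.022 ]
[279.6 180.2] [260 175  40  12 431] [0.5579 0.0105 0.022 ]
[205.5 293.4] [201 271  12  50 347] [ 0.6369 -0.0787  0.022 ]
[354.6 296.9] [347 272  13  50 339] [0.6753 0.0467 0.022 ]
amber [ 12.37238285 219.85443669] [   0  150   38  115 2006]
```

View pics/w3.png

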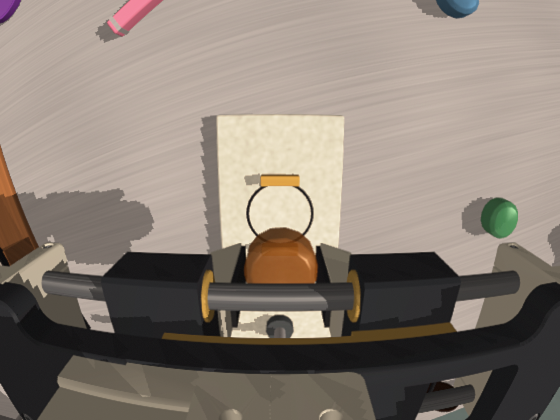

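The blank is held at (281,262). The circle is partly visible around (281,213), with the near stop at (280,180). I'll fit the circle from its dark ring.

```bash
python3 - <<'E'
from h import *
import pickle
from scipy.optimize import least_squares
im,p=pickle.load(open("w3.pkl","rb"))
m=mask(im,(0,0,0),(180,255,95),(240,186,322,232))
m[:, :]*= 1; ys,xs=np.nonzero(m)
P=np.array([plane(ray("wrist",(x,y),p),.012)[:2] for x,y in zip(xs,ys)])*1000
c=np.array([586,2.]);k=np.abs(np.linalg.norm(P-c,axis=1)-26)<6;P=P[k]
f=least_squares(lambda q:np.linalg.norm(P-q[:2],axis=1)-q[2],[586,2,26],loss="soft_l1")
print(f.x,k.sum(),np.std(f.fun))
# ring in the first wrist view
im,p=pickle.load(open("w1.pkl","rb"))
m=mask(im,(0,0,0),(180,255,120),(462,192,502,228));ys,xs=np.nonzero(m)
P=np.array([plane(ray("wrist",(x,y),p),.012)[:2] for x,y in zip(xs,ys)])*1000
P=P[np.abs(np.linalg.norm(P-c,axis=1)-26)<6]
f=least_squares(lambda q:np.linalg.norm(P-q[:2],axis=1)-q[2],[586,2,26],loss="soft_l1");print(f.x,len(P))
E
```

```text
[586.56210549   2.39048797  26.17658263] 206 0.46202022751342336
[586.55862831   2.62299081  26.32640987] 87
```

>>> move_arm([
  [1.5, -1.5, -20, 0, 1],
  [0, 0, -20, 0, 1],
  [0, 0, -20, 0, 1],
  [0, 0, -15, 0, 1],
  [0, 0, -8, 0, 1],
  [0, 0, -3, 0, 1],
  [0, 0, 0, 0, 1],
  [0, 0, 0, 0, 1],
])

```text
time: 7.9
tool_pos: [0.5875, 0.0012, 0.0207]
tool_rot: [3.141, 0.001, 2.871]
contact_force: [-0.1, 0.3, -0.4]
opening: 0.0371
grip_force: 15.0
```

>>> move_arm([
  [-0.5, 1, -1.5, 0, 1],
  [0, 0, -1, 0, 1],
  [0, 0, 0, 0, 1],
  [0, 0, 0, 0, 1],
  [0, 0, 0, 0, 1],
])

```text
time: 8.4
tool_pos: [0.5866, 0.0021, 0.0178]
tool_rot: [3.141, 0.001, 2.871]
contact_force: [-0.4, 2.4, 4.0]
opening: 0.0366
grip_force: 15.0
```

>>> move_arm([
  [0, 0, 0, 0, 0.1],
  [0, 0, 0, 0, 0],
  [0, 0, 0, 0, -0.5],
  [0, 0, 0, 0, -1],
  [0, 0, 0, 0, -1],
  [0, 0, 10, 0, -1],
  [0, 0, 20, 0, -1],
  [0, 0, 30, 0, -1],
  [0, 0, 40, 0, -1],
  [0, 0, 40, 0, -1],
  [0, 0, 40, 0, -1],
])

```text
time: 9.5
tool_pos: [0.5861, 0.0021, 0.1998]
tool_rot: [3.141, 0.001, 2.871]
contact_force: [1.3, -0.3, 0.6]
opening: 0.0919
grip_force: 0.0
```

>>> move_arm([
  [-40, 0, 0, 0, -1],
  [-40, 0, 0, 0, -1],
  [0, 0, 0, 0, -1],
  [0, 0, 0, 0, -1],
  [0, 0, 0, 0, -1],
])

```text
time: 10.0
tool_pos: [0.5075, 0.0019, 0.1981]
tool_rot: [3.141, 0.002, 2.871]
contact_force: [0.0, -0.1, 0.2]
opening: 0.0914
grip_force: 0.0
```

```bash
python3 - <<'E'
from h import *
from scipy.optimize import least_squares
im,p=snap("wrist","w4.png");print(p)
A,_=snap("scene","s4.png");B,_=snap("side","d4.png")
L=(3,130,40);H=(16,255,255)
b=blob(mask(im,L,H,(200,130,360,290)));a=blob(mask(A,L,H,(240,250,278,288)));d=blob(mask(B,L,H,(215,200,250,225)))
for t in (b,a,d): print(t[0].round(1),t[1])
print(tri(ray("wrist",b[0],p),ray("scene",a[0])),plane(ray("wrist",b[0],p),.022))
# pointer/collar red
L=(0,150,50);H=(6,255,255)
a=blob(mask(A,L,H,(222,260,250,292)));d=blob(mask(B,L,H,(190,172,215,196)));w=blob(mask(im,L,H))
print("red",a[0],a[1],d[0],d[1],w[0] if w else 0,w[1] if w else 0);print(tri(ray("scene",a[0]),ray("side",d[0])))
if w: print(tri(ray("scene",a[0]),ray("wrist",w[0],p)))
c=np.hstack([cv2.resize(A[235:315,200:290],(400,355),interpolation=2),cv2.resize(B[150:230,180:260],(355,355),interpolation=2)])
cv2.imwrite("pics/crop2.png",np.vstack([c,cv2.resize(im[150:290,140:440],(755,245))[:, :]])[:600,:,::-1])
E
```

```text
(array([0.50754741, 0.00187992, 0.19813292]), array([3.14122235e+00, 2.10283305e-03, 2.87072718e+00]))
[299.2 255.3] [283 238  33  36 932]
[258.9 269.4] [250 262  19  17 212]
[231.5 212. ] [225 208  13   9  91]
(array([0.58657589, 0.00196953, 0.0222818 ]), np.float64(0.0003967501380093665)) [0.58677552 0.00155874 0.022     ]
red [231.55844156 278.83116883] [226 270  13  15  77] [201.25   185.1875] [199 184   6   4  16] 0 0
(array([ 0.69148919, -0.02595874,  0.0845316 ]), np.float64(0.00033352459734115026))
```

View pics/crop2.png

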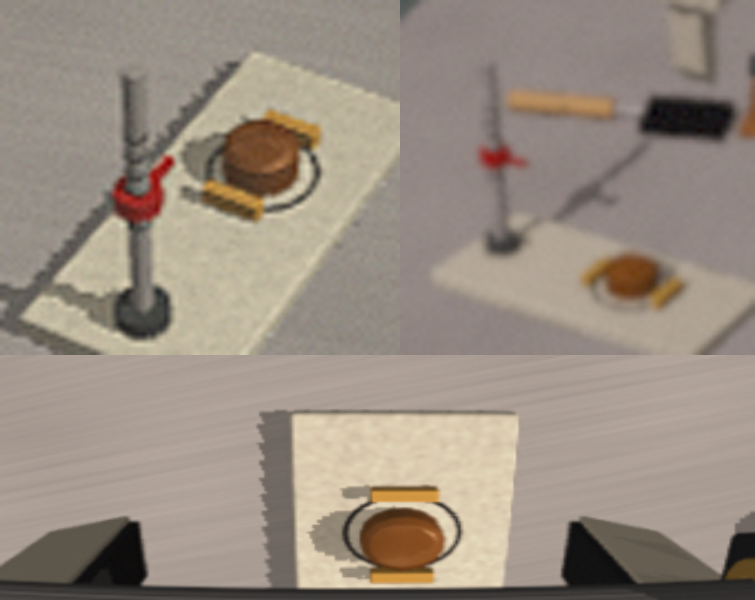

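The blank stands inside the circle between the stops at (0.5866, 0.002), its top at 22 mm, about 1 mm off. The pointer tip is near (238,271) in the scene view and (208,186.5) in the side view. I'll refine its height, using the post top (157 mm) as a check.

```bash
python3 - <<'E'
from h import *
A=cv2.imread("pics/s4.png")[:,:,::-1].copy();B=cv2.imread("pics/d4.png")[:,:,::-1].copy()
def sat(im,box,nm):
    x0,y0,x1,y1=box;r=im[y0:y1,x0:x1].astype(int);m=(r[...,0]-np.maximum(r[...,1],r[...,2])>30).astype(np.uint8)
    print(nm);[print(y0+i,''.join('#' if v else '.' for v in row)) for i,row in enumerate(m) if row.any()];print('x0',x0)
sat(A,(222,260,250,292),"scene");sat(B,(190,172,220,196),"side")
def proj(n,X):
    c=vision.get_calibration(n);q=np.linalg.inv(np.array(c["T"]))@np.append(X,1);K=np.array(c["K"])
    return (K@np.array([q[0]/-q[2],-q[1]/-q[2],1]))[:2].round(1)
C=np.array([.5866,.0022]);u=np.array([np.cos(.265),-np.sin(.265)])
for n in("scene","side"):
    print(n,"post top",proj(n,[*(C+.11*u),.157]))
    for z in(.075,.08,.085,.09,.095): print(z,"tip",proj(n,[*(C+.083*u),z]),"collar",proj(n,[*(C+.11*u),z]))
g=cv2.cvtColor(A,cv2.COLOR_RGB2GRAY);print(g[244:258,224:236])
E
```

```text
scene
270 ..............###...........
271 ..............###...........
272 ............#####...........
273 ............####............
274 ...........#####............
275 .....#.....####.............
276 ....##.....####.........###.
277 ...###.....####.........####
278 ...####....####...........##
279 ...############.............
280 ....###########.............
281 ....###########.............
282 ....##########..............
283 ....##########..............
284 ......######................
x0 222
side
172 ...............###############
173 ...............###############
174 ................##############
175 ............................##
183 .......####.###...............
184 .......#########..............
185 .......###########............
186 ........###########...........
187 ........##########............
188 ...........#..................
x0 190
scene post top [229.9 250. ]
0.075 tip [238.5 274.5] collar [231.3 283.1]
0.08 tip [238.4 272.6] collar [231.2 281.1]
0.085 tip [238.4 270.7] collar [231.1 279.2]
0.09 tip [238.3 268.8] collar [231.  277.3]
0.095 tip [238.3 266.8]
[... 287 characters left out ...]
146 148 142 148 141 148 143 146 145]
 [146 143 148 144 150 147 146 149 144 147 150 144]
 [144 145 147 139 147 145 144 145 146 145 145 145]
 [153 148 144 150 145 146 149 144 145 149 143 148]
 [147 147 147 147 149 150 147 146 146 150 150 148]
 [148 150 148 147 145 141 143 142 146 149 148 151]
 [147 147 143 136 139 136 137 139 145 145 151 147]
 [145 148 134 128 129 140 146 144 139 142 148 149]
 [151 149 140 105  98 126 136 129 127 142 147 146]
 [151 149 145 104  75  88 110 121 132 142 150 144]
 [148 151 147 105  75  95 114 121 134 147 150 148]
 [152 150 156 117  71  94 112 126 127 140 151 148]
 [154 154 154 116  71  90 111 122 129 145 150 147]
 [145 146 153 118  71  92 110 124 128 140 151 150]]
```

The pointer tip height is about 0.085 m, consistent in both views. Next, the loupe.

>>> move_arm([
  [-3.5, -30, 0, 0.03, -1],
  [-3.5, -30, 0, 0.03, -1],
  [-3.5, -30, 0, 0.03, -1],
  [-3.5, -30, 0, 0.03, -1],
  [-3.5, -30, 0, 0.03, -1],
  [-3.5, -30, 0, 0.03, -1],
  [-3.5, -30, -10, 0.03, -1],
  [-3.5, -30, -20, 0.03, -1],
  [-3.5, -30, -20, 0.03, -1],
  [-2, -30, -20, 0.044, -1],
  [0, 0, 0, 0, -1],
  [0, 0, 0, 0, -1],
])

```text
time: 11.35
tool_pos: [0.4728, -0.2982, 0.1266]
tool_rot: [3.14, -0.001, -3.1]
contact_force: [0.1, 0.3, -0.2]
opening: 0.0918
grip_force: 0.0
```

>>> move_arm([
  [0, 0, 0, 0, -1],
  [0, 0, 0, 0, -1],
])

```text
time: 11.55
tool_pos: [0.4736, -0.2972, 0.1282]
tool_rot: [-3.141, 0.001, -3.097]
contact_force: [-0.5, 0.2, -0.2]
opening: 0.0917
grip_force: 0.0
```

```bash
python3 - <<'E'
from h import *
im,p=snap("wrist","w5.png");print(p)
hb=blob(mask(im,(105,120,40),(125,255,255),(150,60,420,300)));print(hb[0],hb[1]);ys,xs=np.nonzero(hb[2])
P=np.array([plane(ray("wrist",(x,y),p),.063)[:2] for x,y in zip(xs,ys)])
print(cv2.minAreaRect((P*1000).astype(np.float32)))
E
```

```text
(array([ 0.47358739, -0.29723609,  0.12822715]), array([-3.14093873e+00,  1.09292795e-03, -3.09736268e+00]))
[277.4524484 212.1096722] [ 267  155   22  118 2471]
((468.7303161621094, -299.938720703125), (89.19572448730469, 15.006659507751465), 2.2143001556396484)
```

View pics/w5.png

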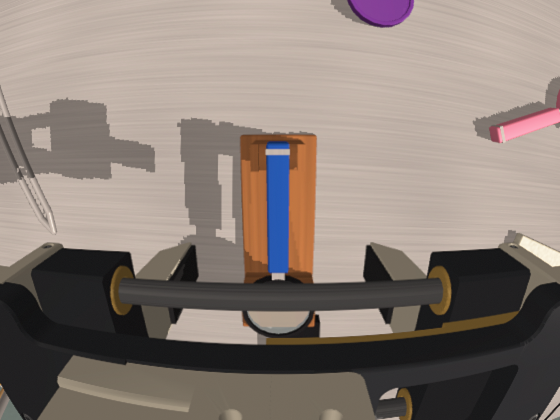

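The handle is centred and aligned, from (277,143) to (278,273). I'll shift −2.5 mm in y, descend and grip.

>>> move_arm([
  [0, -2.5, -20, -0.005, -1],
  [0, 0, -25, 0, -1],
  [0, 0, -25, 0, -1],
  [0, 0, -15, 0, -1],
  [0, 0, -7, 0, -1],
  [0, 0, 0, 0, 0],
  [0, 0, 0, 0, 1],
  [0, 0, 0, 0, 1],
  [0, 0, 0, 0, 1],
  [0, 0, 0, 0, 1],
  [0, 0, 0, 0, 1],
  [0, 0, 0, 0, 1],
], newtons=30)

```text
time: 12.8
tool_pos: [0.4729, -0.3005, 0.0355]
tool_rot: [-3.142, 0.0, -3.103]
contact_force: [0.4, 0.4, -0.5]
opening: 0.0407
grip_force: 0.0
```

>>> move_arm([
  [0, 0, 0, 0, 1],
  [0, 0, 0, 0, 1],
  [0, 0, 0, 0, 1],
  [0, 0, 0, 0, 1],
  [0, 0, 0, 0, 1],
])

```text
time: 13.3
tool_pos: [0.4729, -0.3004, 0.0353]
tool_rot: [3.141, -0.0, -3.103]
contact_force: [-0.5, -0.3, 1.2]
opening: 0.0161
grip_force: 30.0
```

>>> move_arm([
  [0, 0, 5, 0, 1],
  [0, 0, 10, 0, 1],
  [0, 0, 15, 0, 1],
  [0, 0, 20, 0, 1],
  [0, 0, 25, 0, 1],
  [0, 0, 25, 0, 1],
  [0, 0, 20, 0, 1],
  [0, 0, 10, 0, 1],
  [0, 0, 0, 0, 1],
])

```text
time: 14.2
tool_pos: [0.4735, -0.301, 0.1671]
tool_rot: [-3.139, 0.002, -3.103]
contact_force: [-0.1, -0.5, -1.6]
opening: 0.0158
grip_force: 30.0
```

>>> move_arm([
  [1, 10, 0, 0, 1],
  [3, 20, 0, 0, 1],
  [3, 30, 0, 0, 1],
  [4, 35, 0, 0, 1],
  [4, 35, 0, 0, 1],
  [4, 35, 0, 0, 1],
  [4, 35, 0, 0, 1],
  [4, 35, 0, 0, 1],
  [4, 30, 0, 0, 1],
  [3, 20, 0, 0, 1],
  [1, 12, 0, 0, 1],
  [0, 0, 0, 0, 1],
])

```text
time: 15.4
tool_pos: [0.5072, -0.002, 0.1645]
tool_rot: [3.141, -0.002, -3.101]
contact_force: [0.0, -0.5, -1.0]
opening: 0.0154
grip_force: 30.0
```

>>> move_arm([
  [0, 0, -10, 0, 1],
  [0, 0, -15, 0, 1],
  [0, 0, -15, 0, 1],
  [0, 0, -5, 0, 1],
  [0, 0, 0, 0, 1],
  [0, 0, 0, 0, 1],
])

```text
time: 16.0
tool_pos: [0.5081, -0.0041, 0.1206]
tool_rot: [-3.142, 0.0, -3.104]
contact_force: [0.4, 0.6, -1.1]
opening: 0.0155
grip_force: 30.0
```

```bash
python3 - <<'E'
from h import *
im,p=snap("wrist","w6.png");print(p)
A,_=snap("scene","s6.png");B,_=snap("side","d6.png")
c=np.hstack([cv2.resize(A[215:315,190:290],(400,400),interpolation=2),cv2.resize(B[130:230,180:280],(400,400),interpolation=2)])
cv2.imwrite("pics/crop3.png",np.vstack([c,cv2.resize(im[220:320,160:560],(800,200))])[:,:,::-1])
E
```

```text
(array([ 0.50811804, -0.0040589 ,  0.12058217]), array([-3.14152460e+00,  3.60679328e-04, -3.10422314e+00]))
```

View pics/crop3.png

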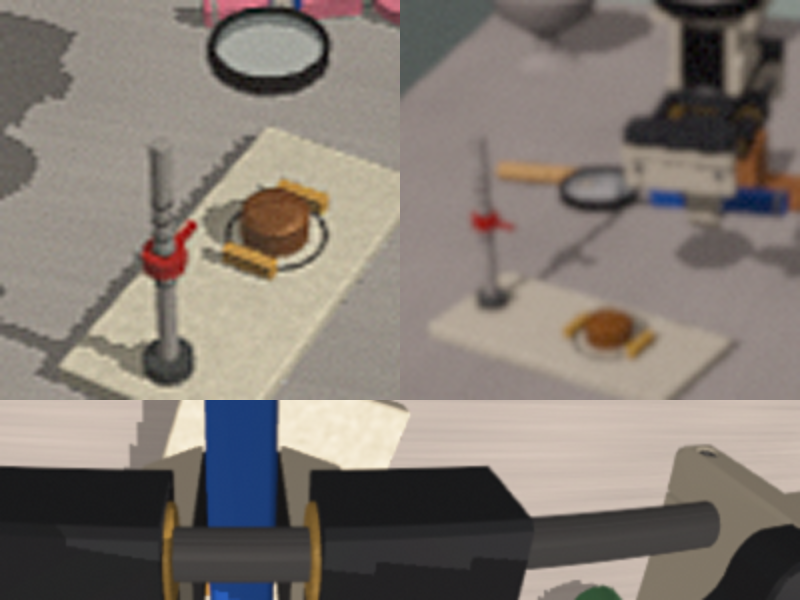

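The loupe is held level-looking. In the crop, the lens centre is about (268,51) in the scene part and (198,188) in the side part. The amber blank hasn't moved. I'll triangulate the lens before lowering.

```bash
python3 - <<'E'
from h import *
A=cv2.imread("pics/s6.png")[:,:,::-1].copy()
m=mask(A,(0,0,0),(180,255,75),(238,212,278,242));b=blob(m)
c,h=cv2.findContours(b[2].astype(np.uint8),cv2.RETR_CCOMP,cv2.CHAIN_APPROX_NONE)
o=max(c,key=len);e=cv2.fitEllipse(o);print(e,len(o))
print(tri(ray("scene",e[0]),ray("side",(229.5,177))),plane(ray("scene",e[0]),.1403))
P=np.array([plane(ray("scene",q[0]),.1403)[:2] for q in o])*1000
print(cv2.fitEllipse(P.astype(np.float32)))
for q in c:
  if len(q)!=len(o) and len(q)>40:
    P=np.array([plane(ray("scene",t[0]),.1403)[:2] for t in q])*1000;print("in",cv2.fitEllipse(P.astype(np.float32)))
E
```

```text
((256.6707458496094, 227.19601440429688), (21.357027053833008, 29.967737197875977), 89.2838363647461) 75
(array([ 0.59005754, -0.00145233,  0.13697069]), np.float64(0.00047572099686481634)) [ 0.59367831 -0.00077728  0.1403    ]
((592.6289672851562, -0.9888622760772705), (59.66920852661133, 70.40937042236328), 102.43064880371094)
in ((589.2225952148438, -1.2686409950256348), (54.894309997558594, 55.95070266723633), 10.561656951904297)
```

Lens measured at (0.589, −0.001), z about 0.138–0.140. I'll shift (−1, +2) mm and lower by 54 mm.

>>> move_arm([
  [-1, 2, -8, 0, 1],
  [0, 0, -12, 0, 1],
  [0, 0, -12, 0, 1],
  [0, 0, -10, 0, 1],
  [0, 0, -7, 0, 1],
  [0, 0, -4, 0, 1],
  [0, 0, -1, 0, 1],
  [0, 0, 0, 0, 1],
  [0, 0, 0, 0, 1],
  [0, 0, 0, 0, 1],
])

```text
time: 17.15
tool_pos: [0.5072, -0.0015, 0.0668]
tool_rot: [-3.142, 0.001, -3.103]
contact_force: [0.6, 0.4, -1.1]
opening: 0.0155
grip_force: 30.0
```

```bash
python3 - <<'E'
from h import *
print(monitor.observe()["tool_pos"])
A,_=snap("scene","s7.png");B,_=snap("side","d7.png")
c=np.hstack([cv2.resize(A[230:310,200:280],(400,400),interpolation=2),cv2.resize(B[150:230,190:270],(400,400),interpolation=2)])
cv2.imwrite("pics/crop4.png",c[:,:,::-1])
m=mask(A,(0,0,0),(180,255,75),(236,234,282,275));b=blob(m)
for q in cv2.findContours(b[2].astype(np.uint8),cv2.RETR_CCOMP,cv2.CHAIN_APPROX_NONE)[0]:
  if len(q)>40:
    P=np.array([plane(ray("scene",t[0]),.085)[:2] for t in q])*1000;print(cv2.fitEllipse(q)[0],cv2.fitEllipse(P.astype(np.float32)))
def proj(n,X):
    c=vision.get_calibration(n);q=np.linalg.inv(np.array(c["T"]))@np.append(X,1);K=np.array(c["K"])
    return (K@np.array([q[0]/-q[2],-q[1]/-q[2],1]))[:2].round(1)
m=mask(B,(0,0,0),(180,255,75),(210,165,250,210));b=blob(m);print("side dark",b[0],b[1])
for z in(.079,.085,.091):print(proj("side",[.587,.001,z]),proj("scene",[.587,.001,z]))
E
```

```text
[ 0.50716535 -0.00152081  0.06677168]
(257.9908447265625, 247.74063110351562) ((589.2369384765625, 0.9950322508811951), (59.922542572021484, 69.19701385498047), 101.52117156982422)
(258.1002197265625, 246.8317413330078) ((586.6683349609375, 0.6009448170661926), (55.893104553222656, 56.34782791137695), 35.492252349853516)
side dark [242.43243243 178.03243243] [234 171  16  15 185]
[231.1 194.9] [258.3 249. ]
[231.  193.1] [258.3 246.8]
[230.9 191.3] [258.3 244.5]
```

View pics/crop4.png

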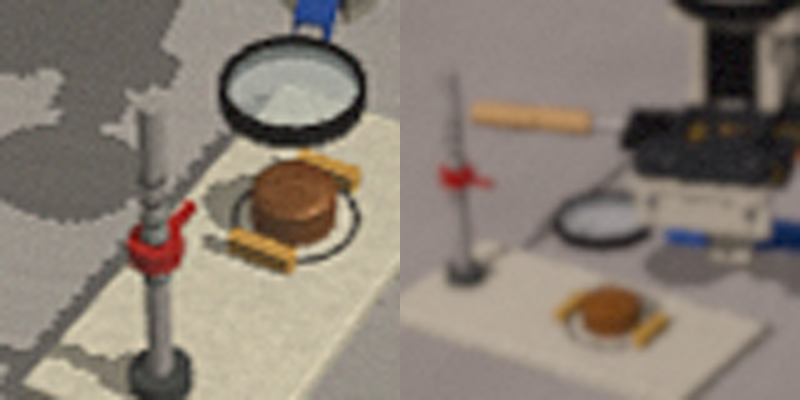

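The lens centre is at scene (258.1,246.8), which matches z = 0.085 above the blank. The side view gives about (231,193.8), so it agrees within 2–3 mm. The arm is still, so I'll hand it in.

```bash
python3 -c "
from cell import workorder
print(workorder.hand_in())"
```

```text
the job is handed in; nothing more can be done
None
```

I handed the job in at about 17 s without seeing a verdict: the amber blank is released about 1 mm from the circle's centre, and the loupe is held still over it within about 2 mm of the pointer's 85 mm height.

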